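# Close up the staining line and hang the slide carrier over its bar

### The arm

A 6-joint arm with a two-finger parallel gripper is mounted at the origin on a cart in front of the work surface, level with it; the furniture and walls round the work are solid. World frame = base frame: x ahead of the robot, y to its left, z up, the work surface at z = 0. Lengths are in m, angles in rad, forces in N, time in s.
With the tool pointing down it reaches from about 0.25 to 0.775 m from the base axis. Payload 4 kg.
Tool frame: the origin (TCP) lies on the centre line of the jaws, within the pads' length; the fingertips stand 11 mm ahead of it and the grasp point (between the pads) lies 8 mm behind it (env.nose_length is the distance from the TCP to the fingertips, in m); z points along the fingers, y is the direction in which the jaws open and shut (so a half turn about z gives the same grasp; the last joint's range is limited). The gripper opens to 85 mm and grips with 20 to 120 N. Pads are 22 mm wide; open, the fingers measure 114 mm over their backs; the gripper's body (76 mm by 85 mm) begins 54 mm behind the grasp point. The pads swing forward as they close: fully open they stand 13 mm farther back than shut.
Start: joints at [-1.299, 0.087, 1.371, -0, 1.684, -0.103], TCP at [0.201, -0.512, 0.242] pointing down, gripper open.
Joint ranges: [-3.1, 3.1], [-0.76, 2.03], [0.27, 2.55], [-1.08, 4.22], [0.17, 2.65], [-2.57, 2.57]. Speed limits (rad/s): [2.79, 2.79, 3.14, 3.14, 3.14, 3.14].

### API

Orientations are given as a rotation vector (axis times angle).
In Python, from rig import observe, optics, env, models gives the robot as it stands. The module is installed in compiled form; this text tells all that it offers.
- The arm moves only by the tool send_rows, never from a script. Its argument "series" is a list of rows, each a list of 7 numbers: the opening, from 0 (shut) to 1 (fully open), then the shift along the tool's x, y, z in units of 60 mm (1.0 is 60 mm), then the turn, a rotation vector about the tool's x, y, z in units of 8 degrees (1.0 is 8 degrees). A call has 1 to 8 rows; each row shifts and turns the commanded pose from where the row before left it, along the tool's axes as they then stand; what a row does not reach is not made up. A row lasts 1/8 s, in which the tool goes at most 62.5 mm and 10.7 degrees, less where a joint would pass 70% of its speed; a pose out of reach is approached as far as the arm can. A call is refused whole if a number of a shift passes 1 or a number of a turn 1, either way. A call with a gripper value outside its range is refused whole. The fingers move at their own pace and stop on an object; "squeeze" is the grip in N (left out, the last holds). Time passes only in rows, so rows that do not move let the fingers close. It gives the time, the measured TCP pose, the force and the opening at its end, in the units of the state.
- observe(): the state, without advancing time (a new reading comes with each control period).
- optics.camera(name): name is "side" or "top" or "wrist"; returns a dict with "pixels" (480x640x3 uint8, red, green, blue), "range_z" (480x640 float32, m along the optical axis (not along the pixel's ray), 0 where there is no reading), "fovy" (degrees; the focal length in pixels is half the picture's height over the tangent of half this angle, whatever the lens; pixels are square), "cx", "cy" (the principal point, pixels), "R" (3x3) and "t" (3): a world point X has camera coordinates R X + t; the wrist camera has in their place "mount" (4x4, takes a point from camera to tool coordinates, whose origin is the TCP and whose axes are the flange's). Camera axes: x right, y down, z forward; pixel columns grow to the right and rows downward; lengths in m; the calibration is good to about 2 mm. The wrist camera is an equidistant fisheye: a pixel r from the principal point sees the ray r / f radians off the axis. A picture is of the moment at which its call begins: read the wrist's pose just before it.
- env.close_job(): hands the job in, once; it reports no verdict.
Trained networks look in a picture, given as the dict that the camera call returned (one of the last four; its "shot" number tells which), for a name from the list of things; names that differ only in an ending like _2 or _b are one class to them, and where a whole thing is asked for, a point or a joint stands for the part that bears it (a point fixed in the world has none). Each returns a list of dicts, best first, with "p" (0 to 1); they miss things now and then, are a little off and sometimes report something else, mostly with a low value. They report only what shows in the picture. A call takes as long as a camera call. They do not tell look-alikes from the thing itself.
- models.find_in(target, picture): "point" ([column, row] in pixels, amid what is visible of it).
- models.spot_point(target, picture): "point" ([column, row] in pixels: a listed point, or the origin of a listed thing).
The state is a dict: "time": time; "joints": joint angles; "joint_velocities": joint speeds; "effort": joint torques, N m; "tool_pos": TCP position; "ee_rot": TCP orientation; "wrist_force": force on the tool from outside, world axes, zero at the start; "ft_torque": the same for the moment, N m; "gripper_width": finger opening in m.
Only numpy, scipy, OpenCV 4.12 (cv2) and the standard library are available. Lean on these libraries where they do the work, as an engineer would, in place of code of your own. Each camera call takes 0.05 s, during which the arm holds its last target. There are 200 camera calls.

### The job

Get the staining line ready: slide the three dishes along the bench as one straight, closed-up row until the far dish stands under the bar and against the stop strip of the stand, without lifting or tipping them. Then hang the slide carrier astride the bar so that its two ranks of slides hang upright and free inside the far dish, clear of its walls, lowering it gently and keeping it upright on the way. Let go of it and leave the other things on the bench where they are.

Things in the scene. Friction and masses are not known exactly. Their poses are not given: they have to be found in the camera images.
- stand: Fixed steel stand, origin on the bench under mid-bar. Round bar, 10 mm thick, along its y, axis 66 mm up, bent down into posts at y = -92 and +92 mm; flat feet under them (20 wide, 9 high, x -75 to +51). x points away from the robot along the push. A strip 29 mm high joins the feet behind the bar: its rubber bumpers stop a dish with its centre right under the bar. Position and yaw vary.
- bar_mid (a point): Middle of the bar, on its centre line (66 mm above the bench); axes as the stand's.
- dish_far: Dish of the row nearest the bar: open grey plastic trough, 56 mm along x, 112 along y, 42 high, walls 3.5 mm (inside 49 x 105), a small ear at each y end near the rim (137 mm over the ears). All three are alike, about 0.2 kg. Origin: centre of underside; axes roughly the stand's. Starts 40 to 60 mm short of the stop, with small gaps, offsets and twists between the dishes.
- dish_mid: Middle dish of the row, same shape and origin as the far dish.
- dish_near: Dish of the row nearest the robot, the one to push on; same shape and origin as the far dish. In the closed row the dish centres are 56 mm apart.
- carrier: Saddle-shaped steel slide carrier, about 0.17 kg, standing on its legs left or right of the row: two upright ranks, each of two glass slides in a frame, 84 mm long along its y, 33 mm over all along x, 21 mm gap between them, open below and at both ends, joined on top by a ridge folded at 90 degrees with a black grip block on it. 109 mm high. Origin: centre of underside; z up. It may hang either way round.
- carrier_grip (a point): Centre of the carrier's black grip block (16 mm along the carrier's x, 30 along y, 30 high), 94 mm above its underside, on a thin neck; the ridge top lies 28 mm below this point. Axes as the carrier's. When hung it is 39 mm above the bar's axis, 105 mm above the bench.
- carrier_seat (a point): Point in the carrier's fold where the bar's centre line lies when it hangs properly, 55 mm above its underside and 39 mm below the centre of the grip block; axes as the carrier's. Hung, the underside is 11 mm above the bench, inside the dish.
- bottle_violet: Violet capped reagent bottle, 60 mm across, 125 mm high, loose, on the other side of the row from the carrier; leave alone. Origin: centre of its underside.
- wash_bottle: White wash bottle with a bent spout, 120x66x196 mm, loose, at the back left; leave alone. Origin: centre of its underside.
- timer: Flat white timer, 66x66x18 mm, loose, right of the stand; leave alone. Origin: centre of its underside.
- forceps: Steel forceps, 131 mm long, 12 mm high, lying loose near the front edge, right of the row; leave alone. Origin: centre of its underside.
Mind the look-alikes: they are no part of the job. What is shaped like the dish_far but red or turquoise is not meant.

How it is judged:
On the way:
1. the three dishes stand as a closed, straight row with the far dish under the bar against the stop (x of dish_far in the frame of stand between -0.007 and 0.007 m and y of dish_far in the frame of stand between -0.012 and 0.012 m and angle between the y axis of dish_far and the y axis of stand, either way round below 0.1 rad and x of dish_mid in the frame of dish_far between -0.061 and -0.05 m and y of dish_mid in the frame of dish_far between -0.01 and 0.01 m and angle between the y axis of dish_mid and the y axis of dish_far, either way round below 0.1 rad and x of dish_near in the frame of dish_mid between -0.061 and -0.05 m and y of dish_near in the frame of dish_mid between -0.01 and 0.01 m and angle between the y axis of dish_near and the y axis of dish_mid, either way round below 0.1 rad and height (world z) of carrier_seat below 0.062 m), for 0.2 s.
At the end, for the whole second after the job is handed in: Far dish within 7 mm of under the bar (12 mm sideways); neighbours at most 5 mm apart, 10 mm sideways, 0.1 rad; carrier seated on the bar within 4 mm, upright to 0.12 rad, along the bar to 0.15 rad, within 10.5 mm of the far dish's middle, borne by the bar, clear of the dish, all at rest (x of dish_far in the frame of stand between -0.007 and 0.007 m and y of dish_far in the frame of stand between -0.012 and 0.012 m and angle between the y axis of dish_far and the y axis of stand, either way round below 0.1 rad and x of dish_mid in the frame of dish_far between -0.061 and -0.05 m and y of dish_mid in the frame of dish_far between -0.01 and 0.01 m and angle between the y axis of dish_mid and the y axis of dish_far, either way round below 0.1 rad and x of dish_near in the frame of dish_mid between -0.061 and -0.05 m and y of dish_near in the frame of dish_mid between -0.01 and 0.01 m and angle between the y axis of dish_near and the y axis of dish_mid, either way round below 0.1 rad and x of carrier_seat in the frame of bar_mid between -0.004 and 0.004 m and z of carrier_seat in the frame of bar_mid between -0.004 and 0.004 m and y of carrier_seat in the frame of dish_far between -0.0105 and 0.0105 m and angle between carrier's own z axis and vertical below 0.12 rad and angle between the y axis of carrier and the y axis of stand, either way round below 0.15 rad and contact force between carrier and stand above 0.4 N and contact force between carrier and dish_far below 0.15 N and linear speed of each of carrier, dish_far, dish_mid, dish_near below 0.02 m/s and angular speed of carrier below 0.3 rad/s); the robot touches nothing.
It fails at once if a dish was lifted or tipped (height (world z) of any of dish_far, dish_mid, dish_near above 0.015 m or angle between any of dish_far, dish_mid, dish_near's own z axis and vertical above 0.25 rad).
It fails at once if the carrier with its glass slides was tipped over (angle between carrier's own z axis and vertical above 0.6 rad).
It fails at once if the carrier was rammed onto the stand or into a dish (contact force between carrier and stand above 25 N or contact force between carrier and dish_far above 25 N or contact force between carrier and dish_mid above 25 N or contact force between carrier and dish_near above 25 N).
It fails at once if another thing on the bench was pushed away or knocked over (distance of any of bottle_violet, wash_bottle, timer, forceps from where it was at the start of the episode above 0.03 m or angle between any of bottle_violet, wash_bottle's own z axis and vertical above 0.5 rad).
It also fails if it takes over 48 s, if anything falls off the work surface, if the arm or the gripper's body presses on something with over 40 N, if the wrist force passes 120 N, or if a joint passes its speed limit or range.

## Working session

There is one attempt and no reset: what is moved stays moved. The work goes in short steps, Python scripts to look and compute and a tool call to move; the robot and the scene stay as the last step left them, time stands still between calls to the robot, and variables do not carry over. Pictures are saved under pics/ and viewed, about 8 in all and at most 12, crops included, and the job is handed in when it is done.

Besides the shell and the picture viewer there is one more tool, called as name(argument=value, ...) on one line, values as JSON. send_rows: Moves the arm, as the interface text tells. Its arguments: {"type":"object","properties":{"series":{"type":"array","items":{"type":"array","items":{"type":"number"}}},"squeeze":{"type":"number"}},"required":["series"]}

```bash
mkdir -p pics; cat > h.py <<'E'
import numpy as np, cv2
from rig import observe, optics, env, models
from scipy.spatial.transform import Rotation as Ro
def cloud(c):
    f=240/np.tan(np.radians(c["fovy"])/2); z=c["range_z"]
    v,u=np.mgrid[0:480,0:640]
    P=np.stack([(u-c["cx"])/f*z,(v-c["cy"])/f*z,z],-1)
    W=(P-c["t"])@c["R"]; W[z==0]=np.nan
    return W
def save(c,n): cv2.imwrite("pics/"+n,c["pixels"][:,:,::-1])
E
python3 - <<'E'
from h import *
for n in ("top","side"):
    c=optics.camera(n); save(c,n+"1.png"); W=cloud(c); np.savez(n+"1.npz",W=W,px=c["pixels"])
    for t in ["stand","bar_mid","dish_far","dish_mid","dish_near","carrier","carrier_grip","bottle_violet","wash_bottle","timer","forceps"]:
        for d in models.spot_point(t,c)[:3]:
            u,v=np.round(d["point"]).astype(int); print(n,t,round(d["p"],2),u,v,W[min(v,479),min(u,639)].round(3))
print(observe())
E
```

```text
top stand 0.72 294 219 [0.613 0.117 0.002]
top bar_mid 0.7 291 216 [0.605 0.119 0.069]
top dish_far 0.77 394 284 [ 0.488 -0.08   0.002]
top dish_far 0.73 294 248 [0.555 0.115 0.002]
top dish_far 0.58 268 145 [0.762 0.174 0.006]
top dish_mid 0.67 294 281 [0.49  0.113 0.003]
top dish_near 0.71 292 316 [0.423 0.115 0.005]
top carrier 0.68 478 288 [ 0.48  -0.228  0.057]
top carrier_grip 0.96 494 284 [ 0.484 -0.242  0.108]
top bottle_violet 0.97 180 309 [0.43  0.309 0.088]
top wash_bottle 0.7 186 179 [0.674 0.32  0.059]
top timer 0.98 458 233 [ 0.589 -0.203  0.015]
top forceps 0.55 457 343 [ 0.379 -0.201  0.002]
side bar_mid 0.22 234 224 [0.142 0.08  0.495]
side dish_far 0.83 370 307 [ 0.453 -0.081  0.026]
side carrier 0.82 440 318 [ 0.471 -0.239  0.009]
side carrier_grip 0.76 445 288 [ 0.477 -0.238  0.1  ]
side bottle_violet 0.64 196 290 [0.403 0.315 0.04 ]
side wash_bottle 0.59 233 223 [0.145 0.083 0.494]
side timer 0.73 434 283 [ 0.573 -0.215  0.014]
side timer 0.24 440 318 [ 0.471 -0.239  0.009]
side forceps 0.57 418 350 [ 0.377 -0.201 -0.001]
{'time': 1.2, 'joints': array([-1.29911084e+00,  8.71706895e-02,  1.37071028e+00, -3.10072610e-05,
        1.68361982e+00, -1.03105625e-01]), 'joint_velocities': array([ 0.0008966 ,  0.00128869, -0.00061346, -0.00050574, -0.00125839,
       -0.00076116]), 'effort': array([-1.43361223e-03, -3.51735985e+01, -3.13461685e+01, -5.94540998e-04,
        3.54328913e-04,  3.73259098e-06]), 'tool_pos': array([ 0.20132719, -0.5118292 ,  0.24235169]), 'ee_rot': array([ 3.08650062e+00,  5.85257928e-01, -3.60737189e-05]), 'wrist_force': array([-0.4883758 , -0.14513273, -0.67954376]), 'ft_torque': array([-0.02281777,  0.06307615,  0.01199765]), 'gripper_width': 0.0854790413882806}
```

View top.

View pics/top1.png

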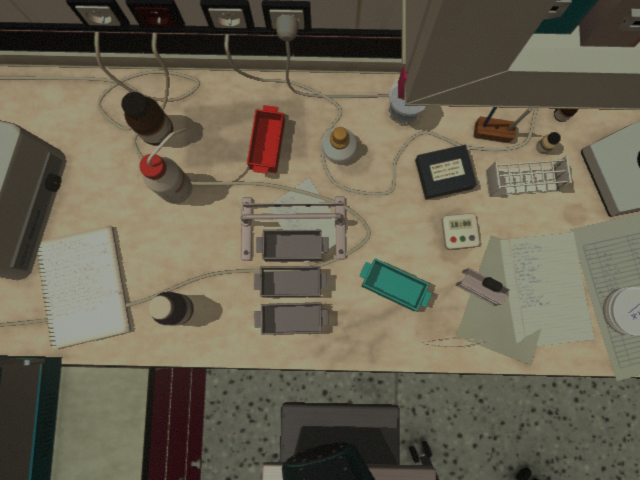

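View pics/side1.png

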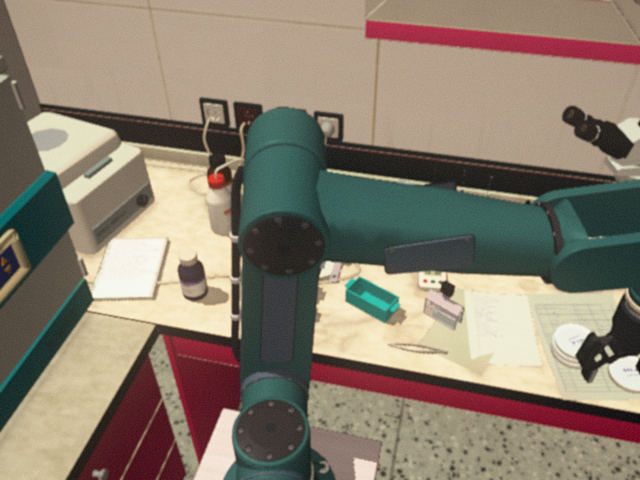

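```bash
python3 - <<'E'
from h import *
D=np.load("top1.npz"); W=D["W"]; x,y,z=W[...,0],W[...,1],W[...,2]
def reg(a,b,c,d,e,f):
    m=(x>a)&(x<b)&(y>c)&(y<d)&(z>e)&(z<f); return W[m]
p=reg(.55,.68,0.0,.24,.058,.08); 
print("bar",len(p),p.mean(0).round(4),p.min(0).round(3),p.max(0).round(3))
# bar body only
q=p[abs(p[:,1]-.117)<.08]; k=np.polyfit(q[:,1],q[:,0],1); print("x=",k, "res",np.std(q[:,0]-np.polyval(k,q[:,1])), q[:,2].max(), "x at mid",np.polyval(k,.117))
f=reg(.5,.72,-.01,.25,.005,.035); print("feet",f.min(0).round(3),f.max(0).round(3))
for n,a,b in (("far",.517,.59),("mid",.453,.522),("near",.385,.457)):
    m=((x>a)&(x<b)&(y>.03)&(y<.2)&(z>.036)&(z<.047)).astype(np.uint8)
    r=W[m>0][:,:2].astype(np.float32); print(n,len(r),cv2.minAreaRect(r),r.min(0),r.max(0))
g=reg(.44,.53,-.3,-.18,.08,.12); print("grip",len(g),g.mean(0),g.min(0),g.max(0),cv2.minAreaRect(g[:,:2].astype(np.float32)))
g=reg(.42,.55,-.32,-.15,.03,.08); print("ranks",len(g),g.mean(0),cv2.minAreaRect(g[:,:2].astype(np.float32)))
r=reg(.42,.55,-.15,0,.03,.06);print("turq",r.min(0),r.max(0))
# bench plane bias
print("bench z", np.nanmedian(W[340:355,220:400,2]))
big=np.kron(D["px"][180:345,225:365],np.ones((4,4,1),np.uint8)); 
E
python3 - <<'E'
import numpy as np,cv2
px=np.load("top1.npz")["px"]
a=cv2.resize(px[185:345,230:360],None,fx=3.5,fy=3.5,interpolation=2); b=cv2.resize(px[255:320,440:530],None,fx=3.5,fy=3.5,interpolation=2)
im=np.zeros((560,780,3),np.uint8); im[:a.shape[0],:a.shape[1]]=a; im[:b.shape[0],460:460+b.shape[1]]=b
cv2.imwrite("pics/crop.png",im[:,:,::-1])
E
```

```text
bar 551 [0.6055 0.1151 0.0701] [0.598 0.022 0.059] [0.613 0.213 0.077]
x= [-0.0318313  0.6092121] res 0.0028816207901901764 0.0770867698614121 x at mid 0.6054878330596424
feet [ 0.5   -0.009  0.005] [0.72  0.25  0.035]
far 506 ((0.5574106574058533, 0.11722879111766815), (0.056434955447912216, 0.13681404292583466), 1.958016037940979) [0.52799445 0.04877089] [0.5873096  0.18563586]
mid 549 ((0.48734912276268005, 0.11897209286689758), (0.056463368237018585, 0.13539372384548187), 1.320330023765564) [0.45789874 0.05105112] [0.5161242  0.18691416]
near 502 ((0.41868525743484497, 0.1142292246222496), (0.056105732917785645, 0.13547661900520325), 2.797788143157959) [0.38833767 0.04594376] [0.44917876 0.18215299]
grip 207 [ 0.48413149 -0.24020699  0.10478437] [ 0.47251773 -0.25708367  0.08218533] [ 0.49722238 -0.22735919  0.11277038] ((0.48437753319740295, -0.24294285476207733), (0.031030287966132164, 0.016871538013219833), 63.33710861206055)
ranks 729 [ 0.48219374 -0.23813017  0.05489269] ((0.48481976985931396, -0.24298804998397827), (0.08498158305883408, 0.0336887389421463), 62.37599182128906)
turq [ 0.43821202 -0.14521432  0.03007699] [ 0.53330444 -0.01221197  0.04728639]
bench z 0.0005710902006552611
```

View pics/crop.png

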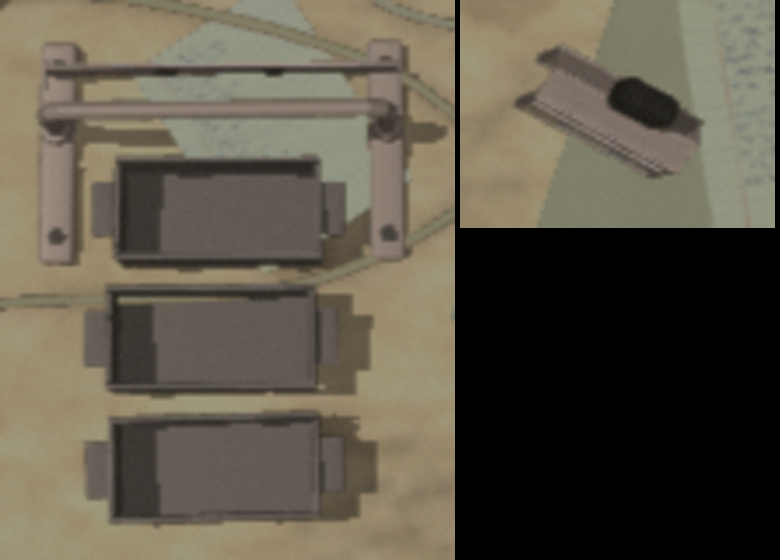

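send_rows(series=[[0.7,0,0,0,0,0,0.82],[0.7,0,0,0,0,0,0.82],[0.7,0,0,0,0,0,0.82],[0.7,0.25,-0.86,0,0,0,0],[0.7,0.25,-0.86,0,0,0,0],[0.7,0.25,-0.86,0,0,0,0],[0.7,0.25,-0.86,0,0,0,0],[0.7,0.25,-0.86,0,0,0,0]])

```text
time: 2.2
tool_pos: [0.2684, -0.25, 0.2425]
ee_rot: [3.141, 0.048, 0.001]
wrist_force: [1.2, -0.7, 0.3]
gripper_width: 0.0603
```

send_rows(series=[[0.7,0.25,-0.86,0,0,0,0],[0.7,0.25,-0.86,0,0,0,0],[0.7,0.25,-0.86,0,0,0,0],[0.7,0.25,-0.86,0,0,0,0],[0.7,0.25,-0.86,0,0,0,0],[0.7,0.2,-0.86,0,0,0,0],[0.7,0.2,-0.86,0,0,0,0],[0.7,0,0,0,0,0,0]])

```text
time: 3.2
tool_pos: [0.3556, 0.1155, 0.2422]
ee_rot: [-3.14, -0.061, 0.001]
wrist_force: [0.2, -0.2, -0.6]
gripper_width: 0.0599
```

send_rows(series=[[0.7,0,0.04,0.92,0,0,0],[0.7,0,0,0.92,0,0,0],[0.7,0,0,0.92,0,0,0],[0.7,0,0,0.6,0,0,0],[0.7,0,0,0.35,0,0,0],[0.7,0,0,0,0,0,0]])

```text
time: 3.95
tool_pos: [0.3543, 0.1087, 0.0182]
ee_rot: [3.14, 0.046, -0.007]
wrist_force: [0.2, 0.1, 0.6]
gripper_width: 0.06
```

```bash
python3 - <<'E'
from h import *
s=observe(); print(s["tool_pos"],s["wrist_force"])
c=optics.camera("wrist"); save(c,"w1.png"); print(c["mount"],c["fovy"],c["cx"],c["cy"])
E
```

```text
[0.35432763 0.10873183 0.01818046] [0.18264203 0.14488266 0.62932311]
[[ 4.47157369e-04 -9.60453489e-01 -2.78440111e-01  7.05386047e-02]
 [ 9.99999810e-01  5.47503972e-04 -2.82627442e-04  3.11456104e-04]
 [ 4.23897579e-04 -2.78439931e-01  9.60453552e-01 -1.32542280e-01]
 [ 0.00000000e+00  0.00000000e+00  0.00000000e+00  1.00000000e+00]] 65.70646984690485 313.1165912077243 243.19011187146788
```

View pics/w1.png

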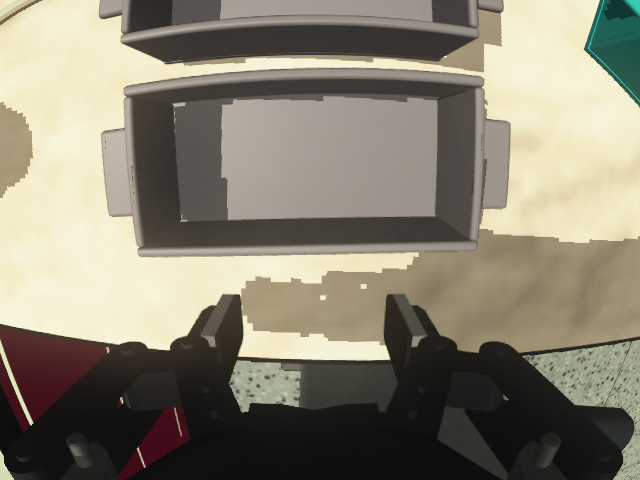

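send_rows(series=[[0.7,0.25,-0.04,0,0,0,0],[0.7,0.15,0,0,0,0,0],[0.7,0.12,0,0,0,0,0],[0.7,0.12,0,0,0,0,0],[0.7,0.12,0,0,0,0,0],[0.7,0.12,0,0,0,0,0],[0.7,0.12,0,0,0,0,0],[0.7,0.12,0,0,0,0,0]])

```text
time: 5.0
tool_pos: [0.421, 0.1146, 0.0194]
ee_rot: [3.141, 0.05, -0.01]
wrist_force: [-9.6, -0.3, 8.5]
gripper_width: 0.0596
```

send_rows(series=[[0.7,0.1,0,0,0,0,0],[0.7,0.1,0,0,0,0,0],[0.7,0.08,0,0,0,0,0],[0.7,0,0,0,0,0,0]])

```text
time: 5.5
tool_pos: [0.4389, 0.1152, 0.0194]
ee_rot: [3.141, 0.05, -0.005]
wrist_force: [-5.6, -0.3, 4.3]
gripper_width: 0.0596
```

```bash
cat > dishes.py <<'E'
from h import *
def rims(name="t2"):
    c=optics.camera("top"); W=cloud(c); np.savez(name+".npz",W=W,px=c["pixels"]); save(c,name+".png")
    x,y,z=W[...,0],W[...,1],W[...,2]; print(observe()["tool_pos"],observe()["wrist_force"])
    # ear rows separate the dishes: rim cloud
    m=(x>.38)&(x<.66)&(y>.062)&(y<.172)&(z>.036)&(z<.048); r=W[m]
    e=(x>.38)&(x<.66)&(((y>.045)&(y<.058))|((y>.176)&(y<.192)))&(z>.025)&(z<.048)
    for s in (y<.1,y>.14):
        q=np.sort(W[e&s][:,0]); g=np.split(q,np.where(np.diff(q)>.008)[0]+1); print("ears",[(len(k),(k[0]+k[-1])/2) for k in g if len(k)>5])
    h,b=np.histogram(r[:,0],np.arange(.38,.66,.004)); print([(round(b[i]+.002,3),h[i]) for i in range(len(h)) if h[i]>20])
if __name__=="__main__": rims()
E
python3 dishes.py
```

```text
[0.43886487 0.11516557 0.01940623] [-4.60542132 -0.39374311  3.65475333]
ears [(79, np.float64(0.4803420821347524)), (54, np.float64(0.5369601492214812)), (64, np.float64(0.5925144677761283)), (14, np.float64(0.6404465248807611))]
ears [(110, np.float64(0.5323465852970852)), (86, np.float64(0.5879858114037817)), (18, np.float64(0.6364187138218951))]
[(np.float64(0.51), np.int64(21)), (np.float64(0.558), np.int64(67)), (np.float64(0.562), np.int64(124)), (np.float64(0.566), np.int64(55)), (np.float64(0.618), np.int64(48))]
```

send_rows(series=[[0.7,0.08,0,0,0,0,0],[0.7,0.08,0,0,0,0,0],[0.7,0.04,0,0,0,0,0],[0.7,0,0,0,0,0,0]])

```text
time: 6.05
tool_pos: [0.4503, 0.1155, 0.0193]
ee_rot: [3.141, 0.05, -0.007]
wrist_force: [-5.5, 0.5, 5.4]
gripper_width: 0.0598
```

send_rows(series=[[0.7,0.03,0,0,0,0,0],[0.7,0.02,0,0,0,0,0],[0.7,0,0,0,0,0,0]])

```text
time: 6.42
tool_pos: [0.453, 0.1156, 0.0193]
ee_rot: [3.141, 0.05, -0.008]
wrist_force: [-7.6, -0.9, 5.2]
gripper_width: 0.0597
```

send_rows(series=[[0.7,0.03,0,0,0,0,0],[0.7,0,0,0,0,0,0]])

```text
time: 6.68
tool_pos: [0.4549, 0.1157, 0.0192]
ee_rot: [3.141, 0.05, -0.008]
wrist_force: [-7.0, -0.3, 4.8]
gripper_width: 0.0596
```

send_rows(series=[[0.7,0.03,0,0,0,0,0],[0.7,0,0,0,0,0,0]])

```text
time: 6.92
tool_pos: [0.455, 0.1157, 0.0192]
ee_rot: [3.141, 0.05, -0.014]
wrist_force: [-12.6, -0.7, 9.8]
gripper_width: 0.0595
```

```bash
python3 dishes.py
```

```text
[0.45494102 0.11566638 0.01924144] [-12.20130653  -0.36801138  10.05102209]
ears [(79, np.float64(0.4972143263857716)), (47, np.float64(0.5520843842706034)), (32, np.float64(0.6003245202957379)), (8, np.float64(0.6217524529607874)), (12, np.float64(0.6410614207295137))]
ears [(105, np.float64(0.5483025455283914)), (43, np.float64(0.5974157621583953)), (11, np.float64(0.6171268246176196)), (17, np.float64(0.6361869962760432))]
[(np.float64(0.574), np.int64(54)), (np.float64(0.578), np.int64(113)), (np.float64(0.582), np.int64(81)), (np.float64(0.63), np.int64(65)), (np.float64(0.634), np.int64(86))]
```

send_rows(series=[[0.7,-0.15,0,0,0,0,0],[0.7,-0.35,0,0,0,0,0],[0.7,0,0,-0.9,0,0,0],[0.7,0,0,-0.9,0,0,0],[0.7,0,0,-0.9,0,0,0],[0.7,0,0,-0.8,0,0,0]])

```text
time: 7.72
tool_pos: [0.4292, 0.1148, 0.2321]
ee_rot: [-3.141, -0.049, -0.006]
wrist_force: [-0.3, -0.2, 0.0]
gripper_width: 0.0598
```

send_rows(series=[[0.7,0.11,0.86,0,0,0,0],[0.7,0.11,0.86,0,0,0,0],[0.7,0.11,0.86,0,0,0,0],[0.7,0.11,0.86,0,0,0,0],[0.7,0.11,0.86,0,0,0,0],[0.7,0.11,0.86,0,0,0,0],[0.7,0.11,0.83,0,0,0,0],[0.7,0,0,0,0,0,-0.95]])

```text
time: 8.72
tool_pos: [0.4862, -0.2468, 0.2287]
ee_rot: [3.13, 0.256, 0.0]
wrist_force: [-0.3, 1.0, 0.2]
gripper_width: 0.0595
```

send_rows(series=[[0.7,0,0,0,0,0,-0.95],[0.7,0,0,0,0,0,-0.95],[0.7,0,0,0,0,0,-0.95],[0.7,0,0,0,0,0,-0.95],[0.7,0,0,0,0,0,-0.95],[0.7,0,0,0,0,0,-0.95],[0.7,0,0,0,0,0,-0.92],[0.7,0,0,0,0,0,0]])

```text
time: 9.72
tool_pos: [0.4862, -0.2433, 0.2296]
ee_rot: [2.688, 1.624, 0.001]
wrist_force: [0.0, -0.1, 0.6]
gripper_width: 0.0597
```

```bash
cat > wr.py <<'E'
from h import *
def wcloud():
    s=observe(); c=optics.camera("wrist"); f=240/np.tan(np.radians(c["fovy"])/2); z=c["range_z"]
    v,u=np.mgrid[0:480,0:640]; a=u-c["cx"]; b=v-c["cy"]; r=np.hypot(a,b)+1e-9; th=r/f
    P=np.stack([np.tan(th)*a/r*z,np.tan(th)*b/r*z,z],-1); P[z==0]=np.nan
    M=c["mount"]; T=P@M[:3,:3].T+M[:3,3]
    W=T@Ro.from_rotvec(s["ee_rot"]).as_matrix().T+s["tool_pos"]
    return s,c,W,T
E
python3 - <<'E'
from wr import *
import dishes; dishes.rims("t3")
W=np.load("t3.npz")["W"]; px=np.load("t3.npz")["px"]
a=cv2.resize(px[185:345,230:360],None,fx=3.5,fy=3.5,interpolation=2)
s,c,V,T=wcloud(); im=np.zeros((560,800,3),np.uint8); im[:560,:455]=a; im[:259,455:800]=cv2.resize(c["pixels"],(345,259))
cv2.imwrite("pics/t3crop.png",im[:,:,::-1])
print(s["tool_pos"],s["ee_rot"])
for nm,Q,lo in (("top",W,None),("wrist",V,T)):
    x,y,z=Q[...,0],Q[...,1],Q[...,2]
    for e,f in ((.1,.12),(.03,.075)):
        m=(x>.42)&(x<.55)&(y>-.31)&(y<-.17)&(z>e)&(z<f); p=Q[m]
        print(nm,e,len(p),p.mean(0),np.percentile(p[:,2],95),cv2.minAreaRect(p[:,:2].astype(np.float32)))
E
```

```text
[ 0.48616258 -0.24323324  0.22964423] [ 0.15335515 -0.2150425   0.22524093]
ears [(80, np.float64(0.4971556505152208)), (45, np.float64(0.552501932624426)), (31, np.float64(0.6003970966652417)), (8, np.float64(0.6218829111958759)), (12, np.float64(0.6405727655586897))]
ears [(81, np.float64(0.4927195098592997)), (109, np.float64(0.551994390386259)), (41, np.float64(0.5974981022737349)), (12, np.float64(0.6170232919414627)), (18, np.float64(0.6360329109069791))]
[(np.float64(0.466), np.int64(59)), (np.float64(0.47), np.int64(75)), (np.float64(0.518), np.int64(55)), (np.float64(0.522), np.int64(130)), (np.float64(0.526), np.int64(55)), (np.float64(0.574), np.int64(55)), (np.float64(0.578), np.int64(118)), (np.float64(0.582), np.int64(76)), (np.float64(0.63), np.int64(74)), (np.float64(0.634), np.int64(83))]
[ 0.48616258 -0.24323324  0.22964423] [2.68882585e+00 1.62293440e+00 4.21857764e-04]
top 0.1 165 [ 0.48443698 -0.24148257  0.1079786 ] 0.11126479407539999 ((0.48436349630355835, -0.24247068166732788), (0.030672522261738777, 0.016266021877527237), 58.48985290527344)
top 0.03 650 [ 0.48368679 -0.23387974  0.05436536] 0.0649389162271237 ((0.48526227474212646, -0.24196375906467438), (0.0828375518321991, 0.03387061506509781), 62.730831146240234)
wrist 0.1 935 [ 0.48523296 -0.24312094  0.10883078] 0.11062236838070533 ((0.4846551716327667, -0.24389585852622986), (0.029519174247980118, 0.016534268856048584), 62.637332916259766)
wrist 0.03 2733 [ 0.48748278 -0.2387982   0.05676447] 0.06497576834124785 ((0.48450371623039246, -0.2443998157978058), (0.08437260240316391, 0.03361542522907257), 62.44993591308594)
```

View pics/t3crop.png

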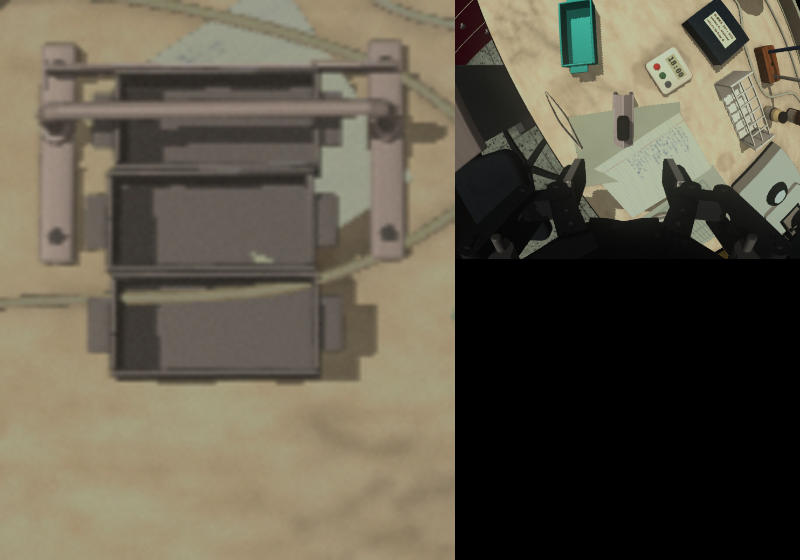

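send_rows(series=[[0.7,-0.02,-0.02,0.8,0,0,0],[0.7,0,0,0.8,0,0,0],[0.7,0,0,0.5,0,0,0],[0.7,0,0,0.24,0,0,0],[0.7,0,0,0,0,0,0]])

```text
time: 10.45
tool_pos: [0.484, -0.2434, 0.0887]
ee_rot: [-2.687, -1.625, 0.001]
wrist_force: [-0.2, -0.8, -0.1]
gripper_width: 0.0599
```

```bash
python3 - <<'E'
from wr import *
s,c,V,T=wcloud(); print(s["tool_pos"],s["wrist_force"]); save(c,"w2.png")
x,y,z=V[...,0],V[...,1],V[...,2]
m=(x>.45)&(x<.52)&(y>-.29)&(y<-.2)&(z>.085)&(z<.12)&(c["pixels"].sum(-1)<250); p=V[m]; print(len(p),cv2.minAreaRect(p[:,:2].astype(np.float32)),T[m].mean(0))
E
```

```text
[ 0.48399099 -0.2433881   0.08872589] [-0.17562525 -0.76006738 -0.09895127]
7771 ((0.48086583614349365, -0.24117979407310486), (0.030254855751991272, 0.07694002985954285), 59.57627868652344) [ 0.00435207 -0.00142577 -0.01666109]
```

View pics/w2.png

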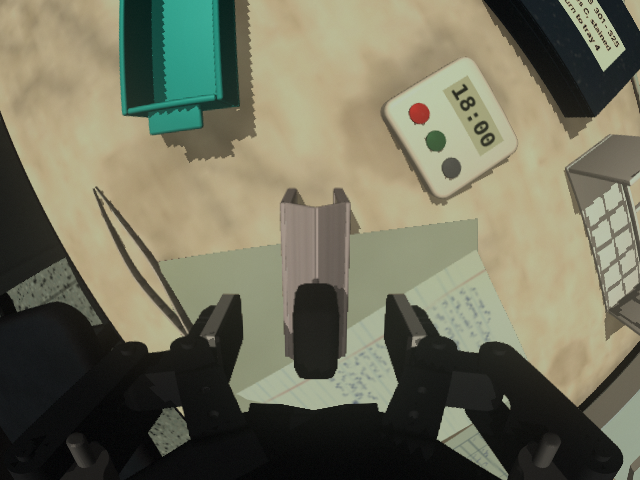

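send_rows(series=[[0.4,0,0,0,0,0,0],[0.1,0,0,0,0,0,0],[0.0,0,0,0,0,0,0],[0.0,0,0,0,0,0,0],[0.0,0,0,0,0,0,0],[0.0,0,0,0,0,0,0]], squeeze=40)

```text
time: 11.25
tool_pos: [0.4849, -0.244, 0.0907]
ee_rot: [2.686, 1.625, 0.002]
wrist_force: [-0.6, -0.3, 5.0]
gripper_width: 0.0156
```

send_rows(series=[[0.0,0,0,-0.2,0,0,0],[0.0,0,0,-0.5,0,0,0],[0.0,0,0,-0.7,0,0,0],[0.0,0,0,-0.6,0,0,0],[0.0,0,0,-0.3,0,0,0],[0.0,0,0,0,0,0,0]])

```text
time: 12.0
tool_pos: [0.4846, -0.2437, 0.2282]
ee_rot: [2.686, 1.625, 0.001]
wrist_force: [-0.6, -0.3, -1.9]
gripper_width: 0.0154
```

```bash
python3 - <<'E'
from wr import *
s,c,V,T=wcloud(); print(s["tool_pos"],s["ee_rot"],s["wrist_force"],s["ft_torque"],s["gripper_width"]); save(c,"w3.png"); np.savez("w3.npz",T=T,px=c["pixels"])
x,y,z=T[...,0],T[...,1],T[...,2]
m=(abs(x)<.06)&(abs(y)<.03)&(z>.015)&(z<.05); p=T[m]; print(len(p)); 
for a in np.arange(.015,.05,.005):
    q=p[(p[:,2]>a)&(p[:,2]<a+.005)]
    if len(q)>5: print(round(a,3),len(q),q.min(0),q.max(0),q.mean(0))
print(cv2.minAreaRect(p[:,:2].astype(np.float32)))
E
```

```text
[ 0.48461165 -0.2437196   0.22824838] [2.68624389e+00 1.62539414e+00 1.39039249e-03] [-0.63527951 -0.28532976 -1.86606691] [ 0.00254768 -0.036074   -0.04645698] 0.015396023456454288
5645
0.02 81 [ 0.00845123 -0.00186401  0.02020688] [0.04016009 0.00130183 0.02499422] [ 0.0192739  -0.00012284  0.02400144]
0.025 1786 [ 0.00542936 -0.00690825  0.02500499] [0.04153106 0.00696217 0.02999639] [ 0.02456631 -0.00016056  0.02743043]
0.03 1664 [-0.00139694 -0.01187042  0.03000029] [0.04144287 0.01183706 0.03499894] [ 0.02242958 -0.0002405   0.03254934]
0.035 1981 [-0.00344683 -0.016455    0.03500069] [0.04136504 0.01660972 0.03999968] [0.0201606  0.00029953 0.03758007]
0.04 77 [-0.00371857 -0.01641536  0.04000027] [0.04126424 0.0166406  0.04479415] [0.03208476 0.00283026 0.04115116]
0.045 54 [ 0.03948787 -0.01624268  0.04541978] [0.04162048 0.01549262 0.04998041] [0.04111324 0.0011121  0.04815374]
((0.018976787105202675, 0.00011108256876468658), (0.045333873480558395, 0.03308103233575821), 0.10160942375659943)
```

send_rows(series=[[0.0,0,0,0,0,0,-0.92],[0.0,0,0,0,0,0,-0.92],[0.0,0,0,0,0,0,-0.92],[0.0,0,0,0,0,0,-0.92],[0.0,0.3,0.1,0,0,0,0],[0.0,0.6,0.2,0,0,0,0],[0.0,0.7,0.26,0,0,0,0],[0.0,0.7,0.26,0,0,0,0]])

```text
time: 13.05
tool_pos: [0.5288, -0.1015, 0.2257]
ee_rot: [-2.187, -2.252, 0.001]
wrist_force: [0.4, -1.0, -1.1]
gripper_width: 0.0153
```

send_rows(series=[[0.0,0.7,0.26,0,0,0,0],[0.0,0.7,0.26,0,0,0,0],[0.0,0.7,0.26,0,0,0,0],[0.0,0.7,0.26,0,0,0,0],[0.0,0.55,0.24,0,0,0,0],[0.0,0.3,0.1,0,0,0,0],[0.0,0,0,0,0,0,0],[0.0,0,0,0,0,0,0]])

```text
time: 14.05
tool_pos: [0.6046, 0.1165, 0.227]
ee_rot: [2.188, 2.254, -0.002]
wrist_force: [0.7, -0.7, -1.8]
gripper_width: 0.0156
```

```bash
cat > meas.py <<'E'
from wr import *
import sys
s,c,V,T=wcloud(); print(s["time"],s["tool_pos"],s["ee_rot"],s["wrist_force"]); save(c,sys.argv[1])
x,y,z=V[...,0],V[...,1],V[...,2]
R=Ro.from_rotvec(s["ee_rot"]).as_matrix(); print("tool yaw",np.degrees(np.arctan2(R[1,0],R[0,0])))
m=(abs(x-.605)<.02)&(y>.02)&(y<.205)&(z>.06)&(z<.078)&(np.abs(T[...,0])>.05); p=V[m]; print("bar",len(p),p.min(0),p.max(0))
k=np.polyfit(p[:,1],p[:,0],1); print("fit",k,"at .1175",np.polyval(k,.1175),np.std(p[:,0]-np.polyval(k,p[:,1])),"top z",np.percentile(p[:,2],90))
# edges per y bin
B=[(yy,p[abs(p[:,1]-yy)<.005]) for yy in np.arange(.03,.2,.01)]
for yy,q in B:
    if len(q)>15: print(round(yy,3),len(q),((np.percentile(q[:,0],2)+np.percentile(q[:,0],98))/2).round(4),np.ptp(q[:,0]).round(4),q[:,2].max().round(4))
x,y,z=T[...,0],T[...,1],T[...,2]
m=(x>-.01)&(x<.046)&(abs(y)<.025)&(z>.015)&(z<.045); q=T[m]; print("carrier",len(q),cv2.minAreaRect(q[:,:2].astype(np.float32)))
for a,b in ((.01,.02),(.02,.03),(.03,.04)):
    r=q[(q[:,0]>a)&(q[:,0]<b)]; print(a,len(r),np.percentile(r[:,2],3),r[:,1].min(),r[:,1].max())
E
python3 meas.py w4.png
```

```text
14.05 [0.60459808 0.11645768 0.22698016] [ 2.18791966e+00  2.25436722e+00 -2.13330295e-03] [ 0.65577293 -0.73719982 -1.78492114]
tool yaw 91.71395491582604
bar 634 [0.59767708 0.16643767 0.06474965] [0.60815011 0.20498264 0.07395609]
fit [-0.02815421  0.60812385] at .1175 0.6048157305100665 0.002885866034027877 top z 0.07238354191094719
0.17 143 0.6033 0.0096 0.0738
0.18 168 0.6031 0.0096 0.0733
0.19 167 0.6028 0.0096 0.074
carrier 5590 ((0.019061565399169922, -2.7840957045555115e-05), (0.03326139971613884, 0.04507473111152649), 89.8382568359375)
0.01 1358 0.02541893964691198 -0.016424843810393348 0.01662577971778493
0.02 1421 0.02525005255985448 -0.01663270143551445 0.016224125256976717
0.03 1487 0.02534222463476734 -0.016497326299972928 0.01656443252413096
```

View pics/w4.png

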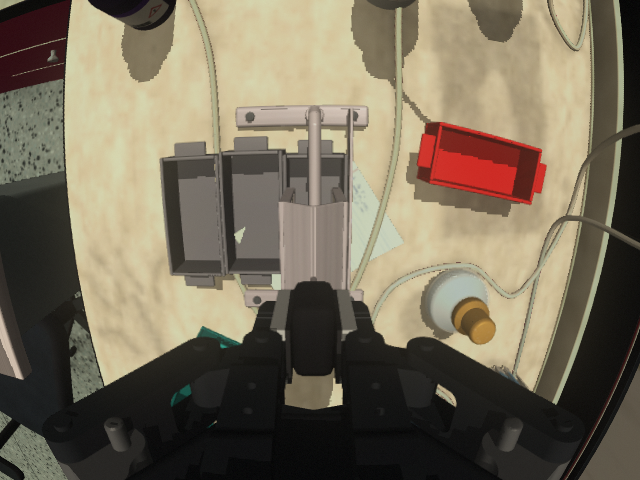

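```bash
python3 - <<'E'
from h import *
W=np.load("t3.npz")["W"]; x,y,z=W[...,0],W[...,1],W[...,2]
for n,a,b in (("far",.585,.599),("mid",.53,.57),("near",.475,.515)):
    m=(x>a)&(x<b)&(y>.03)&(y<.21)&(z>.027)&(z<.049); p=W[m]; print(n,len(p),p[:,1].min(),p[:,1].max(),(p[:,1].min()+p[:,1].max())/2, np.ptp(p[:,1]))
for n,a,b in (("far",.582,.63),("mid",.526,.574),("near",.47,.518)):
  for lo,hi in ((.062,.1),(.14,.172)): pass
for xr in (.470,.522,.578,.634):
    m=(abs(x-xr)<.006)&(y>.065)&(y<.17)&(z>.037)&(z<.047); k=np.polyfit(W[m][:,1],W[m][:,0],1); print(xr,m.sum(),k[0],np.polyval(k,.118))
m=(abs(z-.009)<.004)&(x>.54)&(x<.65)&(((y>.0)&(y<.04))|((y>.19)&(y<.235))); p=W[m]
for q in (p[p[:,1]<.1],p[p[:,1]>.1]): print("foot",len(q),np.median(q[:,1]),np.percentile(q[:,1],[3,97]))
E
```

```text
far 81 0.051619399282914605 0.1852027963642325 0.11841109782357356 0.1335833970813179
mid 299 0.052381767895459536 0.189470300851535 0.12092603437349726 0.13708853295607545
near 294 0.049328960771721296 0.18533323315495426 0.11733109696333778 0.13600427238323295
0.47 127 -0.029541287413413372 0.46846225021622157
0.522 227 -0.03668796673043814 0.5221141869742852
0.578 236 -0.023441900948303913 0.5783655430240119
0.634 141 -0.023839170083785544 0.6323602383854996
foot 495 0.023467297253428228 [0.00328851 0.0361307 ]
foot 418 0.20923482722325387 [0.19900983 0.21998646]
```

send_rows(series=[[0.0,0.03,0.01,0.3,0,0,0],[0.0,0,0,0.35,0,0,0],[0.0,0,0,0.2,0,0,0],[0.0,0,0,0,0,0,0]])

```text
time: 14.6
tool_pos: [0.6046, 0.1187, 0.1742]
ee_rot: [-2.186, -2.254, 0.005]
wrist_force: [-0.4, 0.7, -2.0]
gripper_width: 0.0156
```

```bash
python3 meas.py w5.png
```

```text
14.6 [0.60458344 0.11872784 0.17420739] [-2.18564378 -2.25351094  0.00460558] [-0.43531482  0.68862085 -1.95430911]
tool yaw 91.75181840278016
bar 894 [0.59812452 0.16872377 0.06408846] [0.60881092 0.20494176 0.07369561]
fit [-0.03989631  0.61082027] at .1175 0.6061324576714961 0.0028671799465595314 top z 0.07228470871109519
0.17 160 0.6039 0.0097 0.0733
0.18 249 0.6037 0.0098 0.0737
0.19 249 0.6034 0.0098 0.0733
carrier 5588 ((0.019073883071541786, -9.677372872829437e-05), (0.033192943781614304, 0.045176390558481216), 89.77205657958984)
0.01 1365 0.02543415787442466 -0.016464673828159804 0.01651797453777062
0.02 1412 0.02534018609308519 -0.01671571990604346 0.016267876692809605
0.03 1491 0.02529772906642005 -0.01648693025926114 0.016438995529578584
```

send_rows(series=[[0.0,0,0.015,0,0,0,0],[0.0,0,0,0.15,0,0,0],[0.0,0,0,0.2,0,0,0],[0.0,0,0,0.2,0,0,0],[0.0,0,0,0.2,0,0,0],[0.0,0,0,0.12,0,0,0],[0.0,0,0,0,0,0,0]])

```text
time: 15.52
tool_pos: [0.6059, 0.1193, 0.123]
ee_rot: [-2.186, -2.255, 0.002]
wrist_force: [0.1, -0.4, -2.2]
gripper_width: 0.0154
```

```bash
python3 meas.py w6.png
```

```text
15.525 [0.60593451 0.11926095 0.1229882 ] [-2.18557805 -2.25513459  0.00234496] [ 0.13074386 -0.42328634 -2.21206781]
tool yaw 91.79475510518307
bar 1831 [0.59783462 0.02592598 0.06369378] [0.61306916 0.20499948 0.07406505]
fit [-0.03320352  0.60920332] at .1175 0.6053019035094812 0.0028274881458757737 top z 0.0721927765875647
0.03 80 0.6083 0.0099 0.0713
0.04 186 0.6078 0.0097 0.0729
0.05 157 0.6076 0.0094 0.0728
0.17 244 0.6034 0.0102 0.0739
0.18 418 0.6032 0.0102 0.0736
0.19 379 0.6029 0.0097 0.0732
carrier 5577 ((0.01909632235765457, -8.60411673784256e-05), (0.033271580934524536, 0.04499040171504021), 89.7867202758789)
0.01 1340 0.025363953190179027 -0.016437021232388483 0.016579532163177615
0.02 1432 0.025271156214061494 -0.01666617190445263 0.016291659634749316
0.03 1488 0.025333356665930732 -0.016427654217897252 0.01649694701711636
```

send_rows(series=[[0.0,0,-0.008,0.1,0,0,0],[0.0,0,0,0.1,0,0,0],[0.0,0,0,0.05,0,0,0],[0.0,0,0,0.03,0,0,0],[0.0,0,0,0.02,0,0,0],[0.0,0,0,0,0,0,0]])

```text
time: 16.32
tool_pos: [0.606, 0.1193, 0.1061]
ee_rot: [2.186, 2.256, -0.0]
wrist_force: [0.0, 0.6, -1.4]
gripper_width: 0.0153
```

send_rows(series=[[0.0,0,0,0.02,0,0,0],[0.0,0,0,0,0,0,0]])

```text
time: 16.58
tool_pos: [0.6059, 0.1193, 0.1049]
ee_rot: [2.186, 2.256, -0.0]
wrist_force: [0.3, 0.4, -2.0]
gripper_width: 0.0153
```

send_rows(series=[[0.0,0,0,0.02,0,0,0],[0.0,0,0,0,0,0,0]])

```text
time: 16.82
tool_pos: [0.6059, 0.1193, 0.1035]
ee_rot: [-2.186, -2.256, 0.0]
wrist_force: [0.6, -0.6, -2.0]
gripper_width: 0.0155
```

send_rows(series=[[0.0,0,0,0.015,0,0,0],[0.0,0,0,0,0,0,0]])

```text
time: 17.08
tool_pos: [0.6059, 0.1193, 0.1027]
ee_rot: [-2.186, -2.256, 0.0]
wrist_force: [-0.2, 0.2, -2.4]
gripper_width: 0.0156
```

send_rows(series=[[0.0,0,0,0.015,0,0,0],[0.0,0,0,0,0,0,0]])

```text
time: 17.32
tool_pos: [0.606, 0.1193, 0.1023]
ee_rot: [2.186, 2.256, 0.0]
wrist_force: [-1.2, 1.1, 0.1]
gripper_width: 0.0152
```

send_rows(series=[[0.0,0,0,0.005,0,0,0],[0.0,0,0,0,0,0,0],[0.25,0,0,0,0,0,0],[0.4,0,0,0,0,0,0],[0.5,0,0,0,0,0,0],[0.5,0,0,0,0,0,0]], squeeze=20)

```text
time: 18.08
tool_pos: [0.606, 0.1193, 0.1014]
ee_rot: [2.186, 2.256, -0.0]
wrist_force: [0.3, -0.1, 0.1]
gripper_width: 0.0428
```

```bash
python3 meas.py w7.png | tail -5
```

```text
0.19 523 0.603 0.0104 0.0737
carrier 6128 ((0.01798289641737938, -0.0008209533989429474), (0.055981092154979706, 0.033429499715566635), 0.26832467317581177)
0.01 1349 0.024846415043888865 -0.016881782287199585 0.01555841952155464
0.02 1408 0.02486279680695686 -0.01750218060362224 0.01520459434821671
0.03 1503 0.02492338282948373 -0.0173476907330041 0.01595988974564876
```

View pics/w7.png

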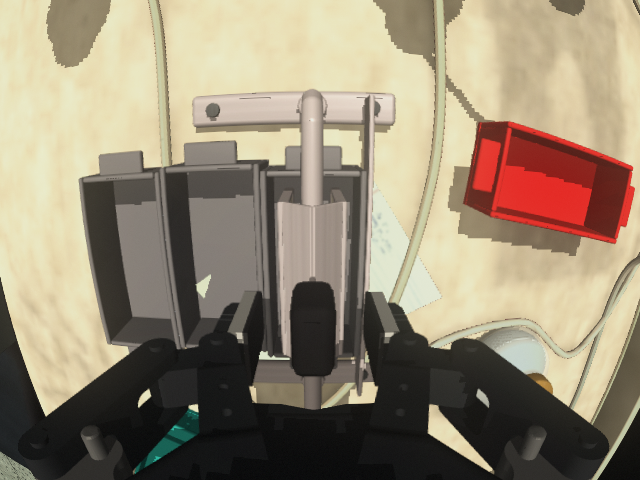

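send_rows(series=[[0.5,0,0,-0.1,0,0,0],[0.5,0,0,-0.3,0,0,0],[0.5,0,0,-0.8,0,0,0],[0.5,0,0,-0.8,0,0,0],[0.5,0,0,0,0,0,0],[0.5,0,0,0,0,0,0]])

```text
time: 18.88
tool_pos: [0.606, 0.1193, 0.2226]
ee_rot: [2.186, 2.255, 0.002]
wrist_force: [-0.0, -0.7, 0.0]
gripper_width: 0.0429
```

```bash
python3 - <<'E'
from wr import *
def go(tag):
    s,c,V,T=wcloud(); x,y,z=V[...,0],V[...,1],V[...,2]
    print(s["time"],s["tool_pos"])
    b=(abs(x-.605)<.02)&(y>.168)&(y<.2)&(z>.062)&(z<.078); xb=(np.percentile(x[b],2)+np.percentile(x[b],98))/2; print("bar x at .184",xb,"-> at .118",xb+.066*.032)
    m=(abs(x-.605)<.012)&(y>.06)&(y<.17)&(z>.1)&(z<.13); p=V[m]; print("grip",len(p),p[:,2].max(),cv2.minAreaRect(p[:,:2].astype(np.float32)))
    m=(abs(x-.605)<.023)&(y>.06)&(y<.165)&(z>.056)&(z<.085); p=V[m]; r=cv2.minAreaRect(p[:,:2].astype(np.float32)); print("ranks",len(p),r,p[:,:2].min(0),p[:,:2].max(0))
    d=(z>.037)&(z<.047)&(y>.04)&(y<.2)&(x>.57)&(x<.64); p=V[d]; print("far rim",p[:,:2].min(0),p[:,:2].max(0))
    return c
c=go(1); save(c,"w8.png")
import dishes; dishes.rims("t4")
px=np.load("t4.npz")["px"]; im=np.zeros((560,800,3),np.uint8); im[:,:455]=cv2.resize(px[185:345,230:360],None,fx=3.5,fy=3.5,interpolation=2); im[:259,455:]=cv2.resize(c["pixels"],(345,259)); cv2.imwrite("pics/t4crop.png",im[:,:,::-1])
E
```

```text
18.875 [0.60604198 0.1193132  0.22258193]
bar x at .184 0.6032363599939614 -> at .118 0.6053483599939614
grip 1119 0.1230499122742386 ((0.6053595542907715, 0.11948038637638092), (0.016350388526916504, 0.02963988110423088), 1.0457113981246948)
ranks 3278 ((0.605541467666626, 0.11246354877948761), (0.033358972519636154, 0.10495961457490921), 1.8861608505249023) [0.58742198 0.06003376] [0.62310467 0.16489082]
far rim [0.57003027 0.04999831] [0.63516    0.18622627]
[0.60525142 0.11918992 0.22017067] [ 0.27348736 -0.33032723 -0.70083337]
ears [(11, np.float64(0.55451708727537)), (32, np.float64(0.6004197613433739)), (8, np.float64(0.6213754679760642)), (12, np.float64(0.6406546456578786))]
ears [(111, np.float64(0.5521539696346578)), (40, np.float64(0.5974688098543492)), (12, np.float64(0.616943460088393)), (17, np.float64(0.636327530061453))]
[(np.float64(0.518), np.int64(51)), (np.float64(0.522), np.int64(105)), (np.float64(0.526), np.int64(37)), (np.float64(0.574), np.int64(49)), (np.float64(0.578), np.int64(95)), (np.float64(0.582), np.int64(51)), (np.float64(0.59), np.int64(27)), (np.float64(0.634), np.int64(25))]
```

View pics/t4crop.png

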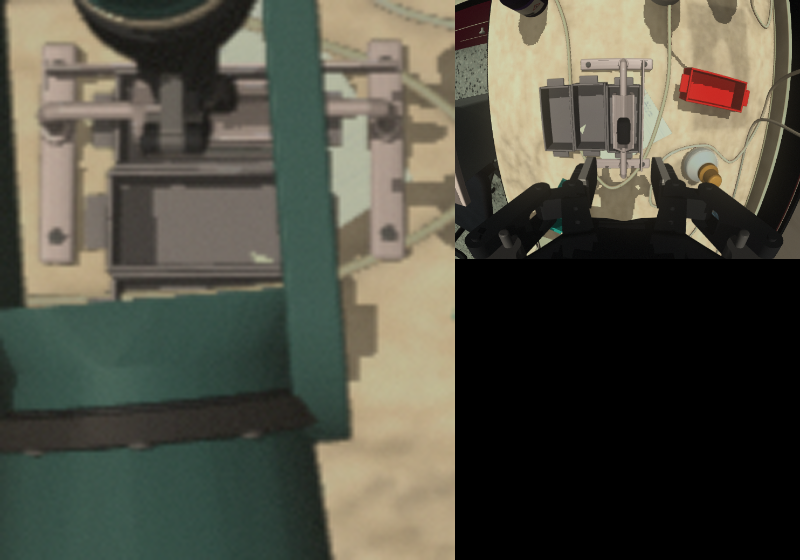

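```bash
python3 -c "
from rig import env,observe
print(observe()['time']); print(env.close_job())"
```

```text
18.975
the job is handed in; nothing more can be done
None
```

I closed the three dishes into one straight row against the stop. I then hung the slide carrier astride the bar, let go of it and moved the gripper clear. The job was handed in at about 19 s of the 48 s allowed; no verdict is reported back.

**Dishes:** Before I lifted the carrier, the dish rims were about 55 mm apart, so the row was closed. The far dish's centre was near x = 0.605 m, under the bar, which is at x ≈ 0.605 m. The push force doubled with no further movement, which showed the row had reached the stop.

**Carrier:** After release, its grip block was at (0.605, 0.119) m, within about 1 mm of the bar's line and about 1.5 mm of the far dish's middle. Its yaw matched the bar to within about 1°. The ridge top measured 76.5 mm high, against 77 mm for a proper seat. The wrist pictures show it upright inside the far dish and clear of the long walls.

**Checks that fell short:**
- In the last top picture the arm hid the near dish and part of the carrier, so I relied on the wrist picture there.
- A stray depth reading put the block's top at 123 mm, where 120 mm was expected.
- I did not re-measure the bottles, timer and forceps at the end; the arm felt no unexpected contact.

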